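# Hang the blue flap on the nut bin

## Task

Take the blue flap by its tab out of its wooden stand and hang it on the grey nut bin: lower it so that both forked knuckles drop fully over the bin's two pins, and let go so that it hangs there by itself. Leave the yellow flap, which belongs to another bin, standing where it is.

Things in the scene. Friction and masses are not known exactly. Their poses are not given: they have to be found in the camera images.
- blue_flap_tab (a point): Centre of the blue flap's grip tab (12 mm thick in x, 60 wide in y, 43 high), which rises from the middle of a 180 mm bar, bar's top 19 mm below this point. Under the bar a plate 8 x 114 x 84 mm; its lower edge, 115 mm below this point, stands 25 mm deep in the slot of a wooden stand. Upright (z up); 0.25 kg, same either way round. Two like stands hold blue and yellow, in either order.
- blue_knuckles (a point): Point of the blue flap half-way between its two dark forked knuckles, where the pins' axis lies once hung: 40 mm below the tab's centre. Knuckles at y = +85 and -85 mm, each 10 mm long in y, open downward: the mouth, 32 mm below this point, is 32 mm wide in x and narrows to a 14 mm slot, closed 5 mm above this point. The plate between them reaches y = +-57 mm.
- pins_mid (a point): Half-way between the two steel pins of the fixed grey nut bin, on their axis, 95 mm above the bench. x into the bin, y along the pins, z up. Pins 10 mm thick, pointing inward from ears: each from y = 103 mm (ear) to 69 mm, on either side. The frame of the bin's opening begins 16 mm behind this point (+x); rim 104 mm, ears 110 mm above the bench; bin 222 mm wide.
- yellow_flap_tab (a point): Centre of the grip tab of the yellow flap, to be left alone: like the blue one in height, thickness and tab, but its bar is only 134 mm long and its plate 84 mm wide. It stands upright in the other wooden stand. Also on the bench: a vice with a long bar, up to 195 mm high, which the blue flap may have to be carried over or past on the way to the bin.
There are look-alikes about, which are no part of the job. Of the things shaped like the part that bears blue_flap_tab, the blue one is meant.

How it is judged:
By the outcome, as a careful person would: the job done as asked, in the order asked, and still so for the second after the job is handed in, with the robot touching nothing.
It also fails if it takes over 48 s, if anything falls off the work surface, if the arm or the gripper's body presses on something with over 40 N, if the wrist force passes 120 N, or if a joint passes its speed limit or range.

## Robot

A 6-joint arm with a two-finger parallel gripper is mounted at the origin on a cart in front of the work surface, level with it; the furniture and walls round the work are solid. World frame = base frame: x ahead of the robot, y to its left, z up, the work surface at z = 0. Lengths are in m, angles in degrees, forces in N, time in s.
With the tool pointing down it reaches from about 0.35 to 0.875 m from the base axis. Payload 4.2 kg.
Tool frame: the origin (TCP) lies midway between the tips of the shut fingers; the grasp point (between the pads) lies 19 mm behind it; z points along the fingers, y is the line along which they close (so a half turn about z gives the same grasp; the last joint's range is limited). The gripper opens to 87 mm and grips with 3 to 60 N. Pads are 19 mm wide; open, the fingers measure 117 mm over their backs; the gripper's body (75 mm by 190 mm) begins 51 mm behind the grasp point.
Start: joints at [-54.97, 22.042, 0.453, 0, -68.411, -14.817], TCP at [0.216, -0.586, 0.187] pointing down, gripper open.
Joint ranges: [-179.83, 179.83], [-69.29, 118.12], [-61.27, 80.66], [-181.25, 117.63], [-171.15, -9.14], [-177.46, 177.46]. Speed limits (degrees/s): [159.86, 159.86, 180, 180, 180, 180].

## Interface

Orientations are given as [roll, pitch, yaw] about the fixed x, y, z axes, in that order (R = Rz(yaw) Ry(pitch) Rx(roll)).
In Python, from workcell import env gives the robot as it stands. The module is installed in compiled form; this text tells all that it offers. Calls block until the motion is done:
- env.goto(position, orientation): joint-space move of the TCP to a pose.
- env.move_straight(position, rotation=None, rate=0.15, force_limit=None): straight line of the TCP; rotation=None keeps the orientation; rate is the mean speed in m/s. With force_limit (N) it stops when the force on the tool has changed by that much, and returns True; else False.
- env.set_joints(angles): joint-space move.
- env.gripper_to(opening, grasp_force=None): opening from 0.0 (shut) to 1.0 (fully open); grasp_force is the grip in N (None keeps the last); returns when the fingers have stopped.
- env.dwell(seconds).
- env.inverse_kinematics(position, orientation): joint angles nearest the present ones, or None.
- env.read_state(): the state.
- env.grab_frame(name): name is "side" or "top"; returns a dict with "image" (420x560x3 uint8, blue, green, red), "fx", "fy", "cx", "cy" (pixels), "D" ([k1, k2, p1, p2, k3] as OpenCV has them; the pictures are not rectified), "position" and "orientation" of the camera in the world. Camera axes: x right, y up, looking along -z (the intrinsics and any distortion apply to the point x, -y, -z); pixel columns grow to the right and rows downward; lengths in m; the calibration is good to about 2 mm. A picture is of the moment at which its call begins. There is no depth.
A pose or a line that the arm cannot do raises env.Unreachable and nothing moves.
- env.close_job(): hands the job in; it is judged then, once.
Trained networks look in a picture, given as the dict that the camera call returned (one of the last four; its "shot" number tells which), for a name from the list of things; names that differ only in an ending like _2 or _b are one class to them, and where a whole thing is asked for, a point or a joint stands for the part that bears it (a point fixed in the world has none). Each returns a list of dicts, best first, with "score" (0 to 1); they miss things now and then, are a little off and sometimes report something else, mostly with a low value. They report only what shows in the picture. A call takes as long as a camera call. They do not tell look-alikes from the thing itself.
- env.search_frame(picture, thing): "xyz" ([x, y, z] in m, in world coordinates, good to about 4 mm: the middle of the surface that is visible of it).
- env.trace(picture, thing): "mask" (420x560 bool, what is visible of it).
The state is a dict: "clock": time; "joint_positions": joint angles; "qvel": joint speeds; "joint_torque": joint torques, N m; "position": TCP position; "tool_rot": TCP orientation; "force": force on the tool from outside, world axes, zero at the start; "wrist_torque": the same for the moment, N m; "opening": opening from 0.0 (shut) to 1.0 (fully open); "finger_force": force on a finger pad.
Only numpy, scipy, OpenCV 4.12 (cv2) and the standard library are available. Lean on these libraries where they do the work, as an engineer would, in place of code of your own. Each camera call takes 0.05 s, during which the arm holds its last target. There are 200 camera calls.

## Working session

There is one attempt and no reset: what is moved stays moved. The work goes in short steps, each a Python script; the robot and the scene stay as the last script left them, time stands still between calls to the robot, and variables do not carry over. Pictures are saved under pics/ and viewed, at most 10 in all, crops included, and the job is handed in when it is done.

```bash
mkdir -p pics; python3 - <<'E'
from workcell import env
import cv2, numpy as np
for n in("side","top"):
    f=env.grab_frame(n); cv2.imwrite(f"pics/{n}0.png",f["image"])
    print(n,f["fx"],f["fy"],f["cx"],f["cy"],f["D"],f["position"],f["orientation"])
    for t in("blue_flap_tab","blue_knuckles","pins_mid","yellow_flap_tab"):
        print(t,[(np.round(r["xyz"],3).tolist(),round(r["score"],2)) for r in env.search_frame(f,t)][:5])
print(env.read_state())
E
```

```text
side 405.13506668638365 405.13506668638365 284.21762398898284 211.7139424695448 [-0.10694455  0.          0.          0.          0.        ] [0.28001967 0.94958895 0.84625937] [  49.88946527    0.24309581 -158.34306477]
blue_flap_tab [([0.553, 0.361, 0.125], 0.78), ([0.494, 0.582, 0.081], 0.65)]
blue_knuckles [([0.551, 0.361, 0.121], 0.9), ([0.491, 0.581, 0.08], 0.62)]
pins_mid [([0.672, -0.184, 0.071], 0.79)]
yellow_flap_tab [([0.668, 0.083, 0.125], 0.8)]
top 541.7234377670127 541.7234377670127 287.55533882154873 214.58648079626767 [-0.0121241  0.         0.         0.         0.       ] [0.44279812 0.1581109  1.7864296 ] [  4.86337859   0.5427738  -88.71310815]
blue_flap_tab [([0.497, 0.572, 0.094], 0.92), ([0.556, 0.337, 0.136], 0.72), ([0.667, -0.225, 0.041], 0.59)]
blue_knuckles [([0.496, 0.571, 0.092], 0.94), ([0.549, 0.343, 0.13], 0.84)]
pins_mid [([0.665, -0.222, 0.04], 0.9)]
yellow_flap_tab [([0.674, 0.071, 0.13], 0.58)]
{'clock': 0.5, 'joint_positions': array([-5.49703870e+01,  2.20437924e+01,  4.49693207e-01, -3.12781951e-03,
       -6.84115456e+01, -1.48160820e+01]), 'qvel': array([ 0.02604754,  0.01314861,  0.05678185, -0.01515408, -0.07100002,
        0.05772151]), 'joint_torque': array([-3.54146378e-04, -3.90071261e+01,  1.87448215e+01,  4.22081307e+00,
        1.49872305e-02, -4.52550739e-05]), 'position': array([ 0.21595701, -0.58644661,  0.18649961]), 'tool_rot': array([ 1.79993799e+02,  1.36810989e-03, -1.59787620e+02]), 'force': array([ 0.30902103, -0.26266525, -0.51600869]), 'wrist_torque': array([-0.00166987,  0.030108  ,  0.01968542]), 'finger_force': 0.0, 'opening': 0.9947548136731903}
```

View pics/side0.png

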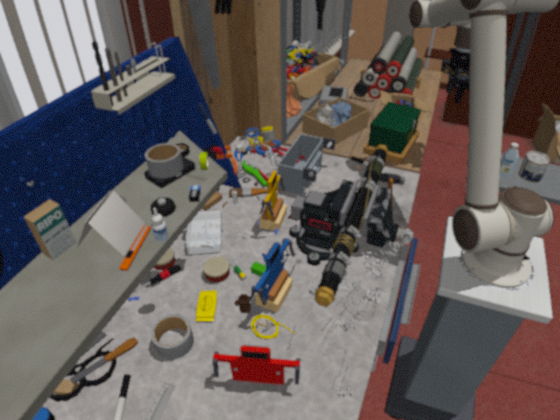

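View pics/top0.png

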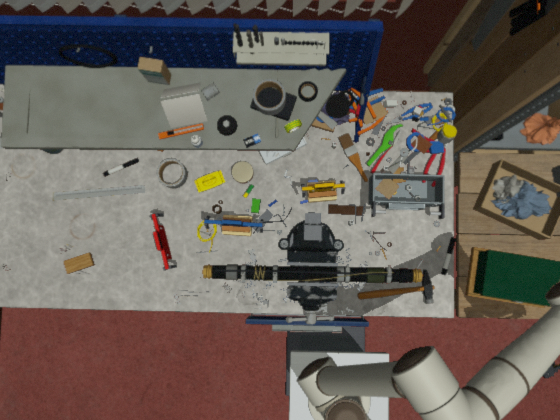

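The side view shows red flap (257,367), blue flap (272,265), yellow flap (272,200), bin (302,165) and the vice with its bar (345,230). In the top view, red is at (161,240), blue at (235,222), yellow at (322,188) and the bin at (405,192). The blue one in the stand is the target. The red one is a look-alike. I'll confirm this in one enlarged crop.

```bash
cat > h.py <<'E'
import numpy as np, cv2
from scipy.spatial.transform import Rotation as R
F=np.diag([1,-1,-1.])
def cam(f):
    K=np.array([[f["fx"],0,f["cx"]],[0,f["fy"],f["cy"]],[0,0,1]])
    return K,np.array(f["D"],float),R.from_euler("xyz",f["orientation"],degrees=True).as_matrix()@F,np.array(f["position"])
def proj(f,P):
    K,D,M,c=cam(f); return cv2.projectPoints(np.atleast_2d(P).astype(float),cv2.Rodrigues(M.T)[0],-M.T@c,K,D)[0][:,0]
def ray(f,uv):
    K,D,M,c=cam(f); p=cv2.undistortPoints(np.array(uv,float).reshape(-1,1,2),K,D)[:,0]
    return c,np.c_[p,np.ones(len(p))]@M.T
def atz(f,uv,z):
    c,d=ray(f,uv); return c+d*((z-c[2])/d[:,2])[:,None]
E
python3 - <<'E'
from workcell import env
import cv2, numpy as np
def crop(im,x,y,w,h,s): return cv2.resize(im[y:y+h,x:x+w],None,fx=s,fy=s,interpolation=cv2.INTER_CUBIC)
t=env.grab_frame("top"); s=env.grab_frame("side"); 
a=[crop(t["image"],190,190,100,70,4),crop(t["image"],355,155,100,70,4)]
b=[crop(s["image"],230,230,100,80,4)[:280],crop(s["image"],260,125,100,70,4)]
cv2.imwrite("pics/m1.png",np.vstack([np.hstack(a),np.hstack(b)]))
import pickle; pickle.dump((t,s),open("f0.pkl","wb"))
np.savez("masks.npz",**{f"{n}_{k}_{i}":r["mask"] for n,f in(("t",t),("s",s)) for k in("blue_flap_tab","pins_mid") for i,r in enumerate(env.trace(f,k))})
z=np.load("masks.npz")
for k in z: ys,xs=np.nonzero(z[k]); print(k,len(xs),xs.mean(),ys.mean(),xs.min(),xs.max(),ys.min(),ys.max())
E
```

```text
t_blue_flap_tab_0 395 232.99746835443037 222.9367088607595 204 263 217 232
t_blue_flap_tab_1 574 161.3588850174216 241.0609756097561 150 176 213 270
t_pins_mid_0 2467 409.20835022294284 192.59424402107823 368 445 173 218
s_blue_flap_tab_0 2245 256.24097995545657 365.6097995545657 212 299 345 385
s_blue_flap_tab_1 1085 271.50414746543777 269.49861751152076 251 294 238 305
s_pins_mid_0 2130 302.83661971830986 162.42957746478874 277 335 135 193
```

View pics/m1.png

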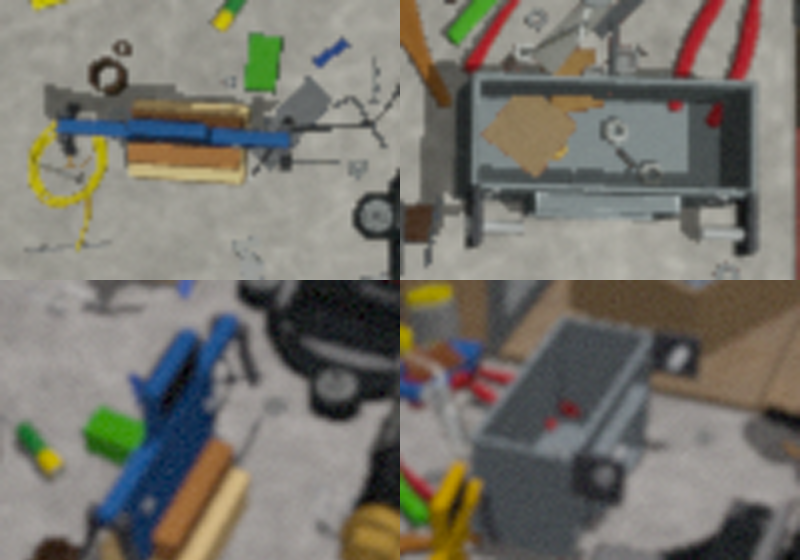

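Confirmed: the blue flap stands in a wooden stand, with its bar ends in the top view at about (204,221) and (262,224). The bin's pins are at about (380,211) and (436,213). Next I'll compute both poses and overlay the models.

```bash
cat > m.py <<'E'
import pickle,numpy as np,cv2
from h import *
from scipy.optimize import least_squares
t,s=pickle.load(open("f0.pkl","rb"))
fu=lambda u,v,x0,y0:[x0+(u+.5)/4-.5,y0+(v+.5)/4-.5]
T=lambda u,v:fu(u,v,190,190); Tb=lambda u,v:fu(u-400,v,355,155); S=lambda u,v:fu(u,v-280,230,230)
def W(p,L):
    c,q=np.cos(p[3]),np.sin(p[3]); L=np.atleast_2d(L); return np.c_[c*L[:,0]-q*L[:,1],q*L[:,0]+c*L[:,1],L[:,2]]+p[:3]
Lb=np.array([[0,.09,-.019],[0,-.09,-.019]])
ob=[T(57,127),T(290,139)]; os_=[S(100,515),S(228,322)]
f=lambda p:np.r_[(proj(t,W(p,Lb))-ob).ravel(),(proj(s,W(p,Lb))-os_).ravel()/1.5]
r=least_squares(f,[.55,.35,.14,0]); pb=r.x
print("blue",pb.round(4),np.degrees(pb[3]),r.fun.round(1))
i=atz(t,[Tb(522,226),Tb(705,233)],.095); print(i); m=i.mean(0); d=i[0]-i[1]
pp=np.r_[m,np.arctan2(-d[0],d[1])]; print("pins",pp.round(4),np.degrees(pp[3]),np.linalg.norm(d))
E
cat > ov.py <<'E'
from m import *
def draw(f,p,segs,col,x0,y0,w,h,k=4):
    im=cv2.resize(f["image"][y0:y0+h,x0:x0+w],None,fx=k,fy=k,interpolation=cv2.INTER_CUBIC)
    for a,b in segs:
        q=(proj(f,W(p,[a,b]))-[x0,y0]+.5)*k-.5; cv2.line(im,*[tuple(int(v) for v in z) for z in q.round()],col,1)
    return im
tab=[[0,-.03,.0215],[0,.03,.0215],[0,.03,-.019],[0,.09,-.019],[0,.09,-.031],[0,.057,-.031],[0,.057,-.09],[0,-.057,-.09],[0,-.057,-.031],[0,-.09,-.031],[0,-.09,-.019],[0,-.03,-.019],[0,-.03,.0215]]
sb=list(zip(tab[:-1],tab[1:]))
sp=[([0,.103,0],[0,.069,0]),([0,-.103,0],[0,-.069,0]),([.016,-.111,.009],[.016,.111,.009]),([0,.111,.015],[0,.103,.015]),([0,-.111,.015],[0,-.103,.015])]
c=(255,0,255)
cv2.imwrite("pics/ov1.png",np.vstack([np.hstack([draw(t,pb,sb,c,190,190,100,70),draw(t,pp,sp,c,355,155,100,70)]),np.hstack([draw(s,pb,sb,c,230,230,100,80)[:320],draw(s,pp,sp,c,260,125,100,80)])]))
E
python3 ov.py
```

```text
blue [ 0.5552  0.3443  0.1457 -0.0382] -2.1906420377008993 [-0.1 -0.5  0.   0.   0.3  0.9  0.2 -0.8]
[[ 0.60381714 -0.12785571  0.095     ]
 [ 0.60141163 -0.27093098  0.095     ]]
pins [ 0.6026 -0.1994  0.095  -0.0168] -0.9632194006315604 0.14309549104036048
```

View pics/ov1.png

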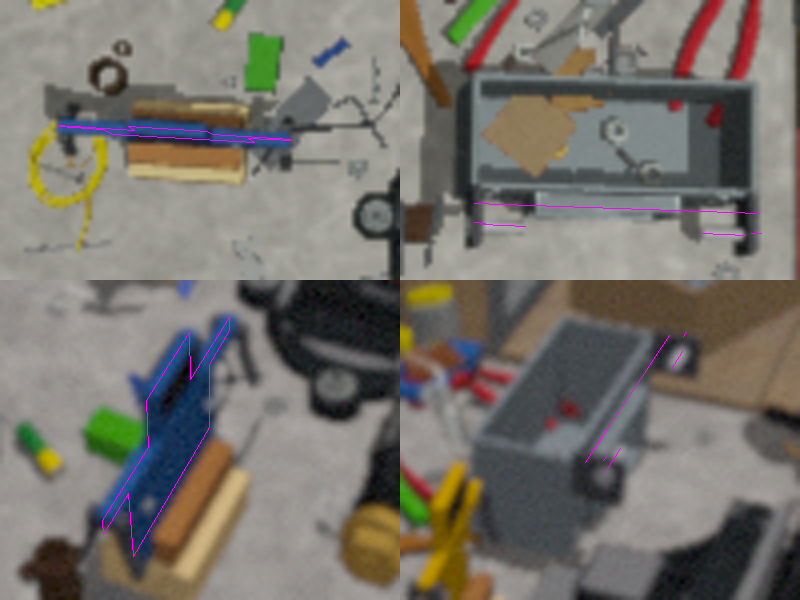

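The blue model agrees in both views: its lower edge is at z=0.031, so the stand top is about 56 mm. The pin overlay is within about half a pixel. Next I'll grasp and lift, then check.

```bash
python3 - <<'E'
from workcell import env
from m import *
from ov import sb,draw
st=env.read_state(); P=st["position"]
th=np.degrees(pb[3]); tp=np.degrees(pp[3])
for k in(90,-90):
    print(k,[None if j is None else np.round(j,0) for j in(env.inverse_kinematics([pb[0],pb[1],.38],[180,0,th+k]),env.inverse_kinematics([pp[0],pp[1],.38],[180,0,tp+k]))])
a=[env.inverse_kinematics([pb[0],pb[1],.38],[180,0,th+k]) for k in(90,-90)]
k=min((k for k,j in zip((90,-90),a) if j is not None),key=lambda k:abs(a[(90,-90).index(k)][5])); print("use",k)
env.move_straight([P[0],P[1],.38],rate=.3)
env.goto([pb[0],pb[1],.30],[180,0,th+k])
zt=pb[2]-.013
hit=env.move_straight([pb[0],pb[1],zt],rate=.15,force_limit=8)
print("hit",hit,env.read_state()["position"])
env.gripper_to(0.0,30); s1=env.read_state(); print(s1["opening"]*87,s1["finger_force"],s1["force"])
env.move_straight([pb[0],pb[1],zt+.06],rate=.08)
env.move_straight([pb[0],pb[1],.37],rate=.25)
s1=env.read_state(); print(s1["clock"],s1["opening"]*87,s1["finger_force"],s1["force"],s1["position"],s1["tool_rot"])
t=env.grab_frame("top"); s=env.grab_frame("side"); pickle.dump((t,s,k,zt),open("f1.pkl","wb"))
p=pb.copy(); p[2]=.37+pb[2]-zt
q=[proj(f,p[:3])[0].astype(int) for f in(t,s)]
im=[draw(f,p,sb,(255,0,255),max(0,u[0]-50),max(0,u[1]-50),100,100) for f,u in zip((t,s),q)]
cv2.imwrite("pics/lift.png",np.hstack(im))
E
```

```text
blue [ 0.5552  0.3443  0.1457 -0.0382] -2.1906420377008993 [-0.1 -0.5  0.   0.   0.3  0.9  0.2 -0.8]
[[ 0.60381714 -0.12785571  0.095     ]
 [ 0.60141163 -0.27093098  0.095     ]]
pins [ 0.6026 -0.1994  0.095  -0.0168] -0.9632194006315604 0.14309549104036048
90 [array([ 46.,  22.,  27.,   0., -95., 132.]), array([  -4.,   20.,   24.,    0.,  -94., -177.])]
-90 [array([ 46.,  22.,  27.,   0., -95., -48.]), array([ -4.,  20.,  24.,   0., -94.,   3.])]
use -90
hit False [0.5558439  0.34470627 0.13384605]
11.297445322723487 29.99894231557846 [ 0.96209653 -0.08964798  0.38815697]
9.2917 11.144439908580148 29.994066059589386 [-0.39109443  0.16310936 -3.46646351] [0.55447269 0.34412901 0.36770005] [ 1.79801768e+02 -1.16391723e-01 -9.21843562e+01]
```

View pics/lift.png

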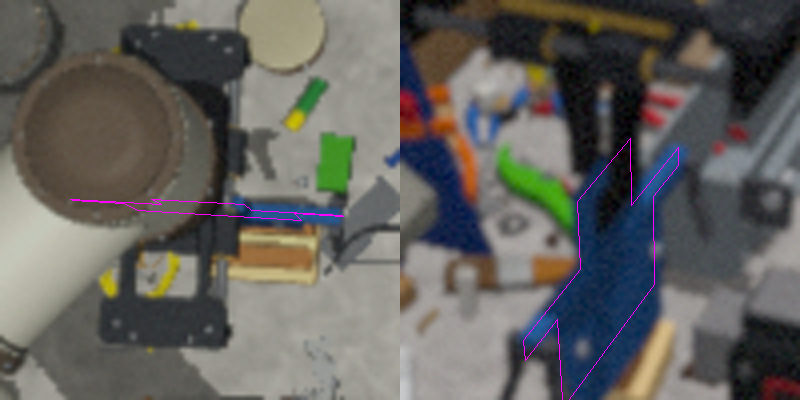

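The flap is held securely and matches the predicted overlay in both views, at about (600,200) in the crop. I'll carry it to just above the pins and check.

```bash
python3 - <<'E'
from workcell import env
from m import *
from ov import sb,sp,draw
_,_,k,zt=pickle.load(open("f1.pkl","rb")); dz=pb[2]-zt; tp=np.degrees(pp[3])
env.move_straight([pp[0],pp[1],.37],[180,0,tp+k],rate=.25)
env.move_straight([pp[0],pp[1],.135-dz+.045],rate=.2)
s1=env.read_state(); print(s1["clock"],s1["opening"]*87,s1["force"],s1["position"],s1["tool_rot"])
t=env.grab_frame("top"); s=env.grab_frame("side"); pickle.dump((t,s),open("f2.pkl","wb"))
p=pp.copy(); p[2]=.18
kn=[([x,sy*y,z],[x,sy*y,z2]) for sy in(1,-1) for y in(.08,.09) for x,z,z2 in((-.016,-.072,-.04),(.016,-.072,-.04))]
def both(f,x,y):
    w=draw(f,p,sb+kn,(255,0,255),x,y,100,100); w2=draw(f,pp,sp,(0,255,255),x,y,100,100)
    m=(w2==(0,255,255)).all(2); w[m]=(0,255,255); return w
cv2.imwrite("pics/above.png",np.hstack([both(t,355,150),both(s,260,100)]))
E
```

```text
blue [ 0.5552  0.3443  0.1457 -0.0382] -2.1906420377008993 [-0.1 -0.5  0.   0.   0.3  0.9  0.2 -0.8]
[[ 0.60381714 -0.12785571  0.095     ]
 [ 0.60141163 -0.27093098  0.095     ]]
pins [ 0.6026 -0.1994  0.095  -0.0168] -0.9632194006315604 0.14309549104036048
12.8917 11.532341154893835 [-0.21040219 -0.05015987 -2.39968251] [ 0.60366636 -0.19957593  0.1685762 ] [-1.79831264e+02 -4.50934154e-02 -9.09386102e+01]
```

View pics/above.png

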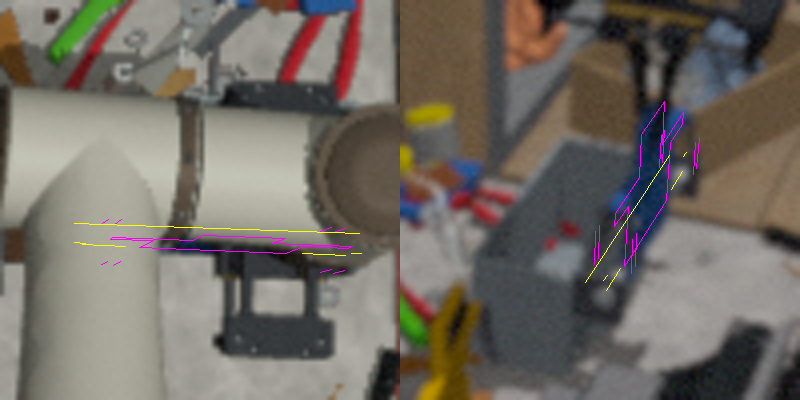

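The flap sits where planned, directly above the pins (near knuckle at about (610,240) in the crop, pin at (610,280)). I'll lower it gently.

```bash
python3 - <<'E'
from workcell import env
from m import *
hit=env.move_straight([pp[0],pp[1],.116],rate=.04,force_limit=6)
s1=env.read_state(); print(hit,s1["clock"],s1["force"],s1["wrist_torque"],s1["position"],s1["tool_rot"])
s=env.grab_frame("side"); cv2.imwrite("pics/low.png",cv2.resize(s["image"][110:210,255:365],None,fx=5,fy=5,interpolation=cv2.INTER_CUBIC))
E
```

```text
blue [ 0.5552  0.3443  0.1457 -0.0382] -2.1906420377008993 [-0.1 -0.5  0.   0.   0.3  0.9  0.2 -0.8]
[[ 0.60381714 -0.12785571  0.095     ]
 [ 0.60141163 -0.27093098  0.095     ]]
pins [ 0.6026 -0.1994  0.095  -0.0168] -0.9632194006315604 0.14309549104036048
True 14.1667 [-0.0500006   1.2777516   5.41352286] [ 0.22406947  0.23668665 -0.02550624] [ 0.60270604 -0.19936055  0.11744984] [ 1.79982166e+02 -1.94932988e-02 -9.09376072e+01]
```

View pics/low.png

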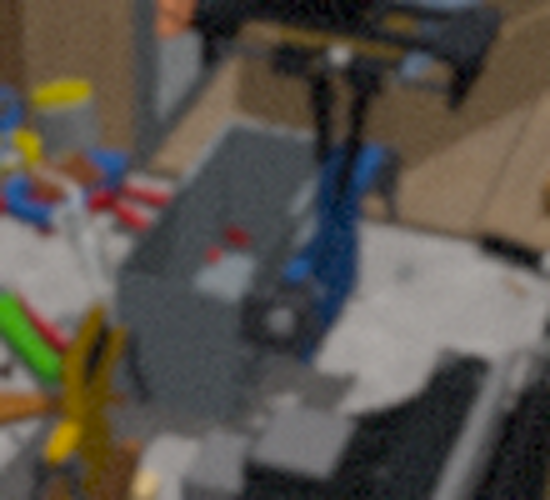

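The force stop came at TCP z=0.117, against about 0.122 expected when seated, and a knuckle hung on the mouth would have stopped about 30 mm higher. The picture shows the bar at ear level, near ear at (280,315), knuckle behind it. Releasing.

```bash
python3 - <<'E'
from workcell import env
from m import *
from ov import sb,draw
env.gripper_to(.45); P=env.read_state()["position"]
print(env.move_straight([P[0],P[1],.2],rate=.06,force_limit=10),env.read_state()["force"])
env.move_straight([P[0],P[1],.38],rate=.25)
env.goto([.25,-.45,.4],[180,0,-160]); 
env.dwell(.5)
s=env.grab_frame("side"); t=env.grab_frame("top"); s1=env.read_state(); print(s1["clock"],s1["opening"])
p=pp.copy(); p[2]=.135
A=draw(t,p,[],(0,0,0),355,160,100,70); B=draw(s,p,sb,(255,0,255),260,125,100,70)
C=draw(s,p,[],(0,0,0),260,125,100,70); D=draw(s,p,[],(0,0,0),230,160,100,70)
cv2.imwrite("pics/fin.png",np.vstack([np.hstack([A,B]),np.hstack([C,D])]))
E
```

```text
blue [ 0.5552  0.3443  0.1457 -0.0382] -2.1906420377008993 [-0.1 -0.5  0.   0.   0.3  0.9  0.2 -0.8]
[[ 0.60381714 -0.12785571  0.095     ]
 [ 0.60141163 -0.27093098  0.095     ]]
pins [ 0.6026 -0.1994  0.095  -0.0168] -0.9632194006315604 0.14309549104036048
False [-0.866725    0.21916505 -0.51669504]
19.625 0.4494144291224772
```

View pics/fin.png

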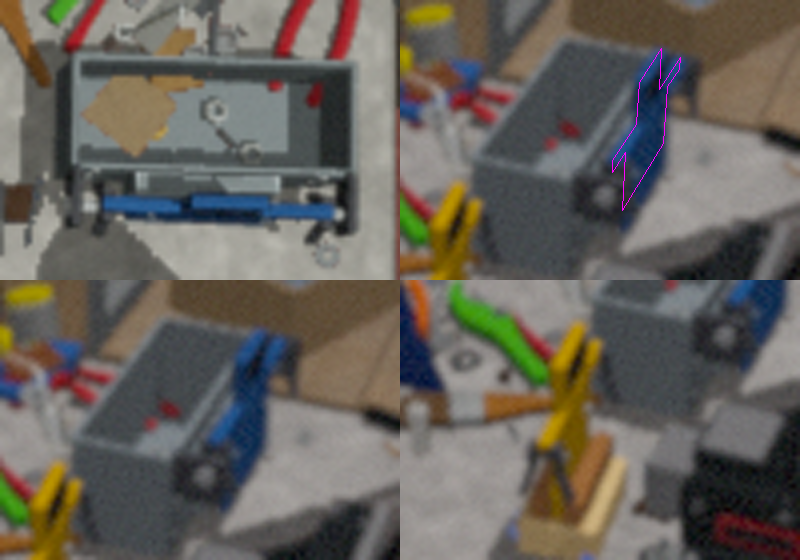

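The flap hangs on both pins. In the top crop the bar runs from (103,203) to (336,212), centred between the ears, and in the side crop it matches the seated overlay. The yellow flap still stands in its stand at (565,430).

```bash
python3 -c "
from workcell import env
print(env.close_job())"
```

```text
the job is handed in; nothing more can be done
None
```

The blue flap hangs by itself on the bin's two pins, the yellow flap was left standing in its stand, and the job was handed in at about 20 s of the 48 s allowed; no verdict was returned.

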